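# Raise the ratchet display riser four clicks and lock it

## Task

Lift the display riser by its handle from its lowest position until its ratchet has clicked exactly four times, with the gift case staying on its platform, then let it down gently onto the pawl (do not let it drop, do not press it down hard) and let go of it. Then push the lock lever fully over to its other side, and leave everything else on the bench where it is.

Things in the scene. Friction and masses are not known exactly. Their poses are not given: they have to be found in the camera images.
- stand: the riser's fixed foot and housing: dark steel base plate 200 x 320 x 10 mm carrying a grey square tube 64 x 64 mm that reaches 150 mm above the bench, with a closed pawl cover on its far (+x) side. Origin: on the bench on the tube's axis; z up; +x points away from the handle, +y towards the lock lever. The base plate reaches from y = -100 to +220 mm
- riser (a joint): lift of the riser in m: 0 fully lowered (its start, on its end stop), at most 0.110. A steel column in the tube with a platform on top, about 0.5 kg plus the gift case on it; guided strictly vertically, with 1 to 2 N of friction either way. After a click it cannot go back down past that tooth: let down, it sinks until the tooth sits on the pawl. The pawl cannot be released here
- handle (a point): grip point of the riser's handle: black straight bar 14 mm wide (along the stand's y), 16 mm high, sticking out level from the platform's front along the stand's -x, free from 65 to 160 mm from the column's axis. Point: mid-height, 125 mm from the axis, 163 mm above the bench when lowered. Free space below it down to the base plate. It rises with the riser. Axes as the stand's
- platform (a point): centre of the place for the gift case on the riser's platform (130 x 110 mm with an 8 mm high rim), on its upper face; it moves up with the riser. Axes as the stand's
- rack: rack of 7 teeth on the riser's far face, in the housing, touched only by the spring pawl; origin on the column's axis at the platform's underside. Going up, each ramped tooth adds about 3 to 7 N over some 5 mm, then the force drops suddenly, briefly even below the free load: a click. Clicks come every 10 mm; the first after 14 to 50 mm, as the pawl was set: unknown. The first 5 mm are always free
- tooth4: the fourth tooth of the rack, the one that sits on the pawl after four clicks; moves with the riser. Its origin is given not at the tooth but, as the rack's, on the column's axis at the underside of the platform
- case_center (a point): centre (half-way up) of the gift case on the platform: clear closed box 86 x 86 x 50 mm with four red baubles, loose, 0.14 to 0.28 kg. z up
- lock (a joint): lock lever, rad: near 0 it leans towards the stand's -x (unlocked, its start), 1.0 fully over to the stand's +x (locked). Swings about an axis along the stand's y, 32 mm above the bench, and stays where it is left; about 1 N at the ball moves it
- lock_tip (a point): centre of the black ball (26 mm diameter) at the end of the lock lever, 80 mm from its hinge on a 10 mm rod; the hinge lies 170 mm to the +y side of the column's axis. About 102 mm above the bench at both ends of its swing; from one end to the other it moves 77 mm along the stand's x
- tape_center (a point): centre of a roll of yellow packing tape lying flat, 100 mm diameter, 48 mm high: a bystander
- carton_center (a point): centre of a small closed carton 160 x 120 x 100 mm: a bystander
- jar_center (a point): centre of a jar, 64 mm diameter, 90 mm high: a bystander
- case2_center (a point): centre of a second gift case of 86 x 86 x 50 mm, with copper baubles, standing on the bench: a bystander
Mind the look-alikes: they are no part of the job. Leave any purple or turquoise look-alike of the part that bears case_center alone.

How it is judged:
On the way, in this order (a step that is already met when the one before it is completed fails the run):
1. the riser has been lifted four clicks and let down so that its fourth tooth sits still on the pawl (contact force between tooth4 and anything else above 2 N and velocity of joint riser between -0.003 and 0.003 m/s and contact force between the fingers and anything else below 0.5 N), for 0.2 s.
2. then the lock lever is pushed fully over (value of joint lock above 0.88 rad), for 0.1 s.
At the end, for the whole second after the job is handed in: The riser rests, released and still, with its fourth tooth on the pawl (more than 2 N on that tooth: four clicks, no more and no fewer), the lock lever is at least 0.88 rad over (of 1.0), and the gift case sits flat on the platform within 25 mm of the centre of its place (contact force between tooth4 and anything else above 2 N and velocity of joint riser between -0.005 and 0.005 m/s and value of joint lock above 0.88 rad and horizontal distance between case_center and platform below 0.025 m and angle between case_center's own z axis and vertical below 0.1 rad and z of case_center in the frame of platform below 0.032 m); the robot touches nothing.
It fails at once if the riser is dropped (sinks faster than 0.12 m/s) (velocity of joint riser below -0.12 m/s).
It fails at once if the riser, not rising, is pressed down on the pawl with more than 30 N (contact force between rack and anything else above 30 N and velocity of joint riser below 0.002 m/s).
It fails at once if the gift case tips on the platform (by more than 0.35 rad) (angle between case_center's own z axis and vertical above 0.35 rad).
It fails at once if a bystander (tape, carton, jar or second gift case) is moved by more than 25 mm (distance of any of tape_center, carton_center, jar_center, case2_center from where it was at the start of the episode above 0.025 m).
It also fails if it takes over 72 s, if anything falls off the work surface, if the arm or the gripper's body presses on something with over 40 N, if the wrist force passes 120 N, or if a joint passes its speed limit or range.

## Robot

A 6-joint arm with a two-finger parallel gripper is mounted at the origin on the work surface. World frame = base frame: x ahead of the robot, y to its left, z up, the work surface at z = 0. Lengths are in m, angles in rad, forces in N, time in s.
With the tool pointing down it reaches from about 0.35 to 0.8 m from the base axis. Payload 7.3 kg.
Tool frame: the origin (TCP) lies between the finger pads; the fingertips stand 25 mm ahead of it and the grasp point (between the pads) lies 6 mm ahead of it (tip_reach is the distance from the TCP to the fingertips, in m); z points along the fingers, y is the direction in which the jaws open and shut (so a half turn about z gives the same grasp; the last joint's range is limited). The gripper opens to 85 mm and grips with 20 to 120 N. Pads are 22 mm wide; open, the fingers measure 114 mm over their backs; the gripper's body (76 mm by 85 mm) begins 54 mm behind the grasp point. The pads swing forward as they close: fully open they stand 13 mm farther back than shut.
Start: joints at [1.072, 0.342, 1.524, -0, 1.275, -0.146], TCP at [0.181, 0.493, 0.256] pointing down, gripper open.
Joint ranges: [-2.53, 2.53], [-0.77, 2.02], [0.04, 2.7], [-1, 4.14], [0.28, 2.66], [-3.11, 3.11]. Speed limits (rad/s): [2.57, 2.57, 3.14, 3.14, 3.14, 3.14].

## Interface

Orientations are given as a unit quaternion [x, y, z, w].
In Python, from workcell import * gives the robot as it stands.
- The arm moves only by the tool move_arm, never from a script. Its argument "series" is a list of rows, each a list of 5 numbers: the opening, from 0 (shut) to 1 (fully open), then the shift along the tool's x, y, z in units of 30 mm (1.0 is 30 mm), then the turn about the tool's z in units of 6 degrees (1.0 is 6 degrees). A call has exactly 5 rows; each row is the pose to reach, as a shift and turn from the pose measured when the call began, along the tool's axes at that moment; what a row does not reach only later rows make up. A row lasts 1/8 s, in which the tool goes at most 62.5 mm and 10.7 degrees, less where a joint would pass 70% of its speed; a pose out of reach is approached as far as the arm can. A call with a gripper value outside its range is refused whole. The fingers move at their own pace and stop on an object; "newtons" is the grip in N (left out, the last holds). Time passes only in rows, so rows that repeat a pose let the fingers close, or fill a call up. It gives the time, the measured TCP pose, the force and the opening at its end, in the units of the state.
- state(): the state, without advancing time (a new reading comes with each control period).
- grab_frame(name): name is "scene" or "top" or "wrist"; returns (picture, depth): 480x640x3 uint8, red, green, blue; 480x640 float32, m along the optical axis (not along the pixel's ray), 0 where there is no reading.
- camera_info(name): a dict with "intrinsics" (3x3 intrinsics, pixels), "k1" (the pictures are not rectified: a ray, as slopes to the right and down, at radius r is drawn at 1 + k1 r^2 times it, then the intrinsics apply), "world_to_cam" (4x4, takes a point from world to camera coordinates); the wrist camera has in their place "hand_eye" (4x4, takes a point from camera to tool coordinates, whose origin is the TCP and whose axes are the flange's). Camera axes: x right, y up, looking along -z (the intrinsics and any distortion apply to the point x, -y, -z); pixel columns grow to the right and rows downward; lengths in m; the calibration is good to about 2 mm. A picture is of the moment at which its call begins: read the wrist's pose just before it. camera_info takes no time and is no camera call.
- sign_off(): hands the job in, once; it reports no verdict.
The state is a dict: "time_s": time; "joint_pos": joint angles; "qd": joint speeds; "joint_efforts": joint torques, N m; "position": TCP position; "orientation": TCP orientation; "force": force on the tool from outside, world axes, zero at the start; "wrist_torque": the same for the moment, N m; "width": finger opening in m.
Only numpy, scipy, OpenCV 4.12 (cv2) and the standard library are available. Lean on these libraries where they do the work, as an engineer would, in place of code of your own. Each camera call takes 0.05 s, during which the arm holds its last target.

## Working session

There is one attempt and no reset: what is moved stays moved. The work goes in short steps, Python scripts to look and compute and a tool call to move; the robot and the scene stay as the last step left them, time stands still between calls to the robot, and variables do not carry over. Pictures are saved under pics/ and viewed, and the job is handed in when it is done.

Besides the shell and the picture viewer there is one more tool, called after ">>>" by a JSON object that holds its "op" and its "data". move_arm: Moves the arm, as the interface text tells. Its arguments: {"type":"object","properties":{"series":{"type":"array"},"newtons":{"type":"number"}},"required":["series"]}

```bash
ls; mkdir -p pics; cat > h.py <<'E'
from workcell import *
import numpy as np, cv2
from scipy.spatial.transform import Rotation as R
def shot(name,tag):
    s=state(); im,d=grab_frame(name); cv2.imwrite(f'pics/{tag}.png',im[:,:,::-1]); np.savez(f'pics/{tag}.npz',im=im,d=d,p=s['position'],q=s['orientation']); return s,im,d
E
python3 - <<'E'
from h import *
for n in ('scene','top'):
    shot(n,n+'0'); print(n,camera_info(n))
s=state();print(s); print(camera_info('wrist'))
E
```

```text
pics
scene {'intrinsics': array([[613.37904171,   0.        , 323.42686498],
       [  0.        , 613.37904171, 242.4506223 ],
       [  0.        ,   0.        ,   1.        ]]), 'k1': -0.057427742794557576, 'world_to_cam': array([[ 0.67090014,  0.74137534, -0.01598762, -0.36122805],
       [-0.40377092,  0.38330212,  0.8306916 ,  0.10451916],
       [ 0.62198236, -0.55085577,  0.55650325, -2.00686963],
       [ 0.        ,  0.        ,  0.        ,  1.        ]])}
top {'intrinsics': array([[583.84759184,   0.        , 320.72825518],
       [  0.        , 583.84759184, 237.78828662],
       [  0.        ,   0.        ,   1.        ]]), 'k1': -0.10822653892401436, 'world_to_cam': array([[-0.02784043, -0.999285  , -0.02558108,  0.03971008],
       [ 0.98715112, -0.03151255,  0.15665129, -0.56319048],
       [-0.15734541, -0.02089115,  0.98732263, -1.59979873],
       [ 0.        ,  0.        ,  0.        ,  1.        ]])}
{'time_s': 0.1, 'joint_pos': array([ 1.07202932e+00,  3.42638574e-01,  1.52491615e+00,  1.65358082e-05,
        1.27540937e+00, -1.46002788e-01]), 'qd': array([-0.0
[... 369 characters left out ...]
orce': array([-0.64254972, -0.08096118,  0.03238907]), 'wrist_torque': array([-0.0002488 , -0.03755231, -0.03638136]), 'width': 0.08530963973655356}
{'intrinsics': array([[414.48564836,   0.        , 318.73923591],
       [  0.        , 414.48564836, 240.09042344],
       [  0.        ,   0.        ,   1.        ]]), 'k1': -0.03274443336491028, 'hand_eye': array([[-1.36323814e-04,  9.53196966e-01,  3.02350006e-01,
         7.78243040e-02],
       [ 9.99999575e-01, -1.45731456e-04,  9.10317618e-04,
        -3.42198666e-04],
       [ 9.11773898e-04,  3.02350002e-01, -9.53196541e-01,
        -1.16609120e-01],
       [ 0.00000000e+00,  0.00000000e+00,  0.00000000e+00,
         1.00000000e+00]])}
```

View pics/scene0.png

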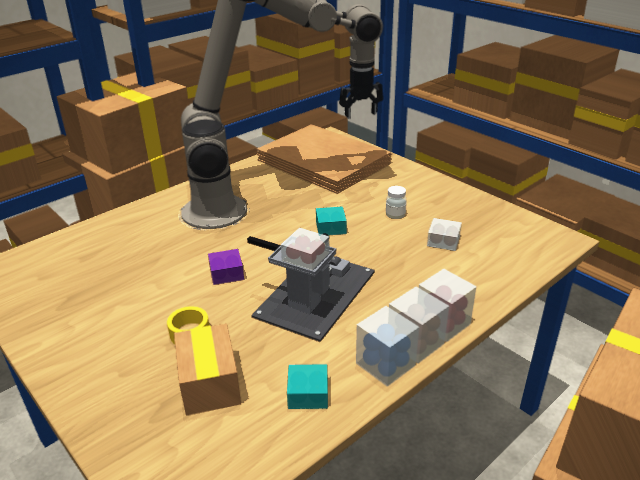

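View pics/top0.png

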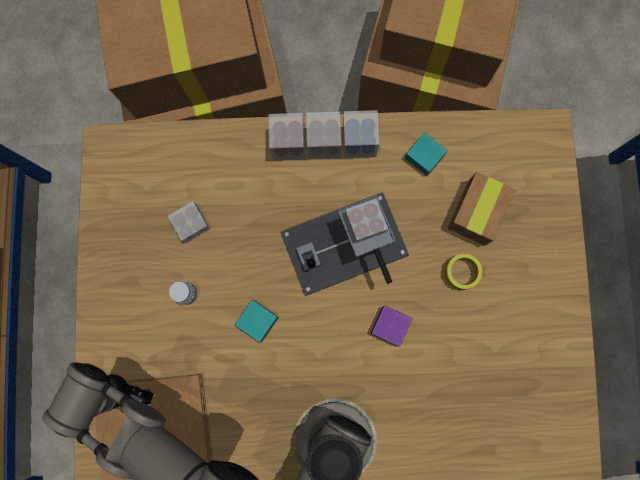

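```bash
cat >> h.py <<'E'
def ray(name,u,v,pose=None):
    c=camera_info(name);K=c['intrinsics']
    x,y=(u-K[0,2])/K[0,0],(v-K[1,2])/K[1,1]
    rd=np.hypot(x,y);r=rd
    for _ in range(20): r=rd/(1+c['k1']*r*r)
    f=r/rd if rd>0 else 1
    d=np.array([x*f,-y*f,-1.])
    if name=='wrist':
        H=c['hand_eye'];Rw=R.from_quat(pose[1]).as_matrix()
        return Rw@H[:3,3]+pose[0], Rw@H[:3,:3]@d
    W=c['world_to_cam'];Rt=W[:3,:3].T
    return -Rt@W[:3,3],Rt@d
def onz(name,u,v,z,pose=None):
    o,d=ray(name,u,v,pose);return o+d*(z-o[2])/d[2]
def ptd(name,u,v,D,pose=None):
    o,d=ray(name,u,v,pose);return o+d*D
def proj(name,p):
    c=camera_info(name);K=c['intrinsics'];W=c['world_to_cam'];q=W[:3,:3]@p+W[:3,3]
    x,y=q[0]/-q[2],-q[1]/-q[2];f=1+c['k1']*(x*x+y*y);return np.array([K[0,0]*x*f+K[0,2],K[1,1]*y*f+K[1,2]])
E
python3 - <<'E'
from h import *
a=cv2.imread('pics/top0.png')[180:310,270:420];cv2.imwrite('pics/topc.png',cv2.resize(a,None,fx=5,fy=4.6,interpolation=cv2.INTER_CUBIC))
a=cv2.imread('pics/scene0.png')[210:345,235:385];cv2.imwrite('pics/scenec.png',cv2.resize(a,None,fx=5,fy=4.4,interpolation=cv2.INTER_CUBIC))
E
```

```text
(no output)
```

View pics/topc.png

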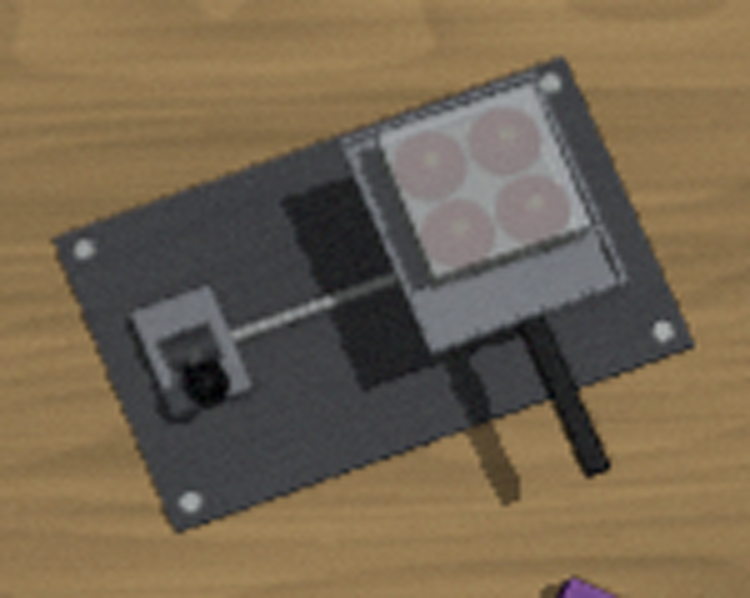

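View pics/scenec.png

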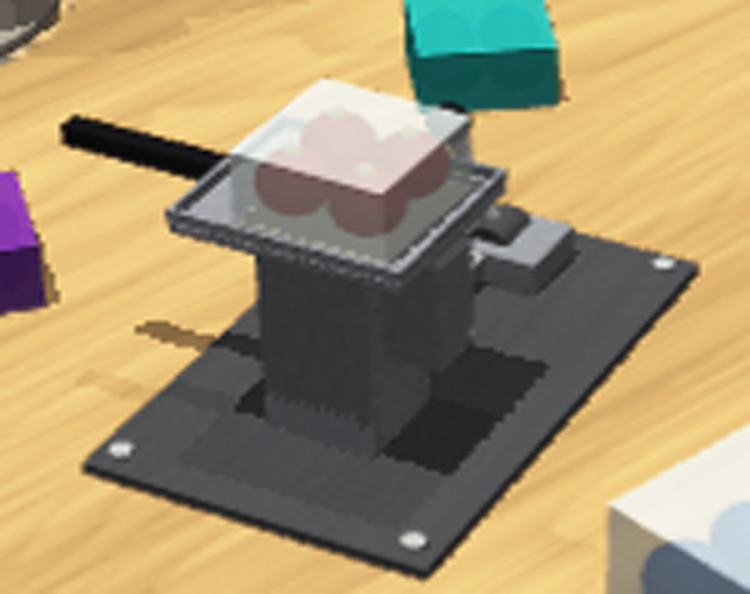

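The top view shows the stand's plate with corners at crop (52,240), (562,58), (693,347), (175,532). The handle tip is near (597,470) and the lock ball near (205,382). The purple and turquoise boxes are separate.

```bash
python3 - <<'E'
from h import *
f=lambda u,v,z:onz('top',270+u/5,180+v/4.6,z)
A,B,C,D=[f(*p,0.01) for p in((54,240),(562,60),(691,347),(176,530))]
print(A,B,C,D, [np.linalg.norm(a-b) for a,b in((A,B),(B,C),(C,D),(D,A))])
ex=(A-D+B-C);ex/=np.linalg.norm(ex);ey=(A-B+D-C);ey/=np.linalg.norm(ey);print(ex,ey,ex@ey, np.arctan2(ex[1],ex[0]),np.arctan2(-ey[0],ey[1]))
c=(A+B+C+D)/4; th=(np.arctan2(ex[1],ex[0])+np.arctan2(-ey[0],ey[1]))/2
ex=np.array([np.cos(th),np.sin(th),0]);ey=np.array([-ex[1],ex[0],0])
O=c-ey*0.06;O[2]=0;print('O',O,'th',th)
t=f(597,470,.171);r=f(530,325,.171);print('tip',t,'root',r,'tip loc',(t-O)@ex,(t-O)@ey,(r-O)@ex,(r-O)@ey,'dir',np.arctan2((r-t)[1],(r-t)[0]))
b=f(205,382,.102);print('ball',b,(b-O)@ex,(b-O)@ey)
g=O-ex*.125;print('grip',g)
# tilt angle of gripper: tool pose
for k,(u,v) in {'jar':(182,291),'turq':(257,321),'purp':(392,326),'case2':(188,222),'tape':(464,272),'carton':(487,205)}.items(): print(k,onz('top',u,v,.05),((onz('top',u,v,.05)-O)@ex),((onz('top',u,v,.05)-O)@ey))
# top centre case
cc=f(484,178,.17+.062-.0);print((cc-O)@ex,(cc-O)@ey)
np.save('O.npy',np.array([O[0],O[1],th]))
E
```

```text
[0.5897831  0.13846935 0.01      ] [ 0.69576077 -0.15951754  0.01      ] [ 0.51062249 -0.22509271  0.01      ] [0.40611201 0.07227524 0.01      ] [np.float64(0.3162711657333615), np.float64(0.19640847150910815), np.float64(0.31519857750845437), np.float64(0.19523505972410718)]
[0.94170014 0.33645334 0.        ] [-0.33333112  0.94280982  0.        ] 0.0033135543479022645 0.3431481247252816 0.33983456431374237
O [ 0.57066315 -0.10000179  0.        ] th 0.341491344519512
tip [ 0.42318063 -0.15269631  0.171     ] root [ 0.50580583 -0.12174     0.171     ] tip loc -0.15661334543125657 -0.0002609209721199931 -0.06839218595421986 0.0012372849051939944 dir 0.358472099282345
ball [0.48681863 0.04986135 0.102     ] -0.028814959541695145 0.16928840721857324
grip [ 0.45288112 -0.14186338  0.        ]
jar [0.42467485 0.41601317 0.05      ] 0.035251249946665876 0.5351087491558953
turq [0.3362168  0.20531164 0.05      ] -0.11866131246905608 0.36619786416414396
purp [ 0.31199524 -0.16601372  0.05      ] -0.265838379872136 0.024425839606653493
case2 [0.62100118 0.40018087 0.05      ] 0.21493883760309498 0.4544424151959704
tape [ 0.45418173 -0.37335396  0.05      ] -0.2012989950560036 -0.21855901690853344
carton [ 0.64245765 -0.45180597  0.05      ] -0.05016783277067224 -0.3555331461532946
0.008610980558630561 -0.0006160181248702835
```

```bash
cat >> h.py <<'E'
def units(x,y,z,adeg,frm=None):
    s=state(); p=np.array(s['position']);Rm=R.from_quat(s['orientation']).as_matrix()
    d=Rm.T@(np.array([x,y,z])-p)/0.03
    a=np.degrees(np.arctan2(Rm[1,0],Rm[0,0])); da=(adeg-a+180)%360-180
    print('t',round(s['time_s'],3),'p',p.round(4),'a',round(a,2),'tilt',Rm[:,2].round(4),'F',np.round(s['force'],2),'w',round(s['width'],4))
    print('units',d.round(2),'turn',round(-da/6,2))
E
python3 -c "
from h import *
units(.42,.25,.27,199.6)"
```

```text
t 0.1 p [0.1812 0.4924 0.2557] a 159.79 tilt [-7.0e-04 -1.2e-03 -1.0e+00] F [-0.64 -0.08  0.03] w 0.0853
units [-10.26  -4.83  -0.47] turn -6.64
```

>>> {"op": "move_arm", "data": {"series": [[1, -2, -1, -0.2, -1.3], [1, -4, -2, -0.4, -2.6], [1, -6, -3, -0.5, -4], [1, -8, -4, -0.5, -5.3], [1, -10.2, -4.8, -0.5, -6.6]]}}

```text
time_s: 0.72
position: [0.3989, 0.2681, 0.2708]
orientation: [-0.171, 0.985, -0.0, -0.0]
force: [-0.1, 0.9, -0.2]
width: 0.0852
```

```bash
python3 -c "
from h import *
units(.41,-.06,.27,199.6)"
```

```text
t 0.725 p [0.3989 0.2681 0.2708] a -160.35 tilt [-8.0e-04 -1.1e-03 -1.0e+00] F [-0.07  0.93 -0.17] w 0.0852
units [  3.33 -10.42   0.04] turn 0.01
```

>>> {"op": "move_arm", "data": {"series": [[1, 0.6, -2, 0, 0], [1, 1.3, -4, 0, 0], [1, 2, -6, 0, 0], [1, 2.7, -8.2, 0, 0], [1, 3.3, -10.4, 0, 0]]}}

```text
time_s: 1.35
position: [0.409, -0.0442, 0.2711]
orientation: [-0.171, 0.985, -0.0, -0.0]
force: [1.4, 0.6, 0.8]
width: 0.0856
```

```bash
python3 -c "
from h import *
units(.41,-.155,.27,199.6)
"
```

```text
t 1.35 p [ 0.409  -0.0442  0.2711] a -160.35 tilt [-6.e-04 -1.e-03 -1.e+00] F [1.42 0.64 0.85] w 0.0856
units [ 1.21 -3.49  0.04] turn 0.01
```

>>> {"op": "move_arm", "data": {"series": [[1, 0.4, -1.2, 0, 0], [1, 0.8, -2.4, 0, 0], [1, 1.2, -3.5, 0, 0], [1, 1.2, -3.5, 0, 0], [1, 1.2, -3.5, 0, 0]]}}

```text
time_s: 1.98
position: [0.4101, -0.1547, 0.2709]
orientation: [-0.17, 0.985, 0.0, -0.001]
force: [0.5, 0.0, -0.4]
width: 0.0855
```

```bash
python3 -c "
from h import *
shot('wrist','w1')
units(.453,-.142,.25,199.6)
"
```

```text
t 2.025 p [ 0.4102 -0.1544  0.271 ] a -160.32 tilt [-1.2e-03 -3.0e-04 -1.0e+00] F [0.4  1.24 1.32] w 0.0853
units [-1.48 -0.09  0.7 ] turn 0.01
```

View pics/w1.png

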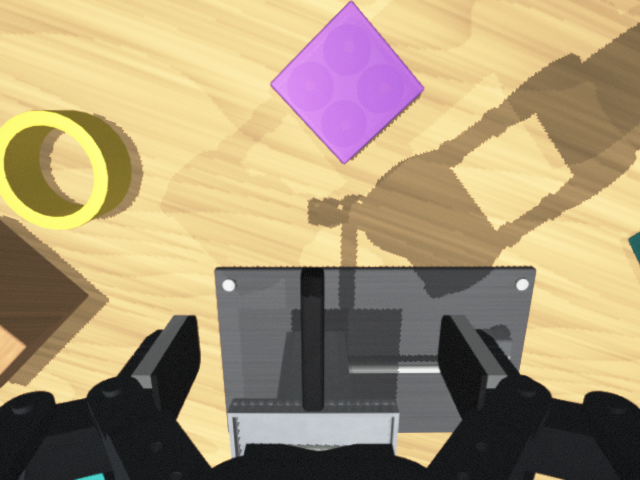

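The wrist view shows the handle as a black bar at columns 302–325 and rows 268–410, with the platform edge below it at row 410. The fingers straddle it.

```bash
python3 - <<'E'
from h import *
z=np.load('pics/w1.npz');P=(z['p'],z['q']);im=z['im'];d=z['d']
O=np.load('O.npy');c=O[:2]
for r in (275,290,310,340,370,400):
    row=im[r].astype(int).sum(1); k=np.where(row[285:345]<90)[0]+285
    print(r,k.min(),k.max(),d[r,313],ptd('wrist',313,r,d[r,313],P).round(4), [onz('wrist',u,r,.171,P)[:2].round(4) for u in(k.min(),k.max()+1)])
th=O[2];ex=np.array([np.cos(th),np.sin(th)]);ey=np.array([-ex[1],ex[0]])
for q in ((313,270),(313,275),(313,280),(313,290),(313,300)): print(q,d[q[1],q[0]],[round(float(v),4) for v in ptd('wrist',*q,d[q[1],q[0]],P)])
a=[np.mean([onz('wrist',u,r,.171,P)[:2] for u in (302,325)],0) for r in (300,405)]
print(a, np.degrees(np.arctan2(*(a[1]-a[0])[::-1])),[((x-c)@ex,(x-c)@ey) for x in a])
E
```

```text
275 302 322 0.23775293 [ 0.4233 -0.1536  0.1669] [array([ 0.4238, -0.1599]), array([ 0.4198, -0.1488])]
290 301 322 0.23708326 [ 0.4308 -0.1509  0.1701] [array([ 0.4327, -0.1575]), array([ 0.4285, -0.1457])]
310 323 323 0.24162748 [ 0.4431 -0.1466  0.1694] [array([ 0.4404, -0.1414]), array([ 0.4402, -0.1409])]
340 323 323 0.24667451 [ 0.4614 -0.1402  0.1703] [array([ 0.459 , -0.1347]), array([ 0.4588, -0.1341])]
370 322 322 0.2534355 [ 0.4814 -0.1331  0.1699] [array([ 0.4788, -0.1282]), array([ 0.4786, -0.1276])]Traceback (most recent call last):
  File "<stdin>", line 6, in <module>
    return umr_minimum(a, axis, None, out, keepdims, initial, where)
ValueError: zero-size array to reduction operation minimum which has no identity
```

```bash
python3 -c "
from h import *
units(.454,-.1426,.168,199.5)
"
```

```text
t 2.025 p [ 0.4102 -0.1544  0.271 ] a -160.32 tilt [-1.2e-03 -3.0e-04 -1.0e+00] F [0.4  1.24 1.32] w 0.0853
units [-1.51 -0.12  3.43] turn 0.03
```

>>> {"op": "move_arm", "data": {"series": [[1, -0.8, -0.1, 0.2, 0], [1, -1.5, -0.1, 0.8, 0], [1, -1.5, -0.1, 2, 0], [1, -1.5, -0.1, 3.4, 0], [1, -1.5, -0.1, 3.4, 0]]}}

```text
time_s: 2.65
position: [0.4519, -0.1402, 0.1669]
orientation: [-0.172, 0.985, 0.002, -0.003]
force: [-0.2, 0.3, 0.8]
width: 0.0852
```

```bash
python3 -c "
from h import *
shot('wrist','w2')
units(.454,-.1426,.168,199.5)
"
```

```text
t 2.7 p [ 0.4532 -0.141   0.1689] a -160.24 tilt [-3.2e-03  8.0e-04 -1.0e+00] F [1.65 0.03 0.31] w 0.0854
units [-0.01 -0.06  0.03] turn 0.04
```

View pics/w2.png

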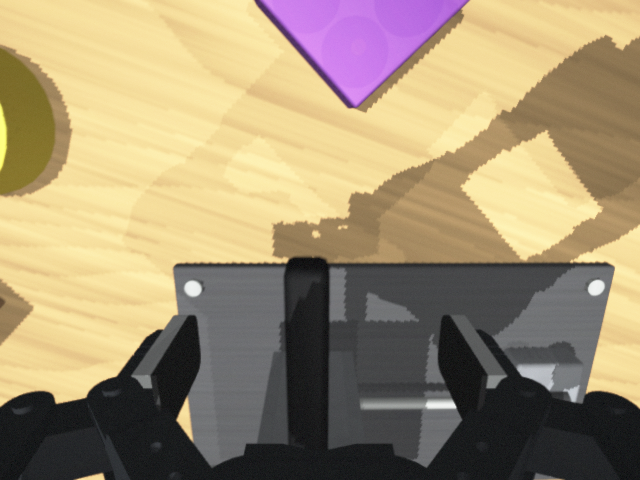

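The wrist view shows the bar at columns 286–328 (centre 307), while the pads' midpoint is at column 320. The tool therefore needs about 4 mm along −y before closing.

>>> {"op": "move_arm", "data": {"series": [[1, 0, -0.12, 0, 0], [1, 0, -0.12, 0, 0], [0.6, 0, -0.12, 0, 0], [0.4, 0, -0.12, 0, 0], [0.3, 0, -0.12, 0, 0]], "newtons": 60}}

```text
time_s: 3.32
position: [0.4544, -0.1445, 0.169]
orientation: [-0.172, 0.985, 0.001, -0.001]
force: [0.3, 0.2, -0.4]
width: 0.0323
```

```bash
python3 -c "
from h import *
shot('wrist','w3')
units(.454,-.1426,.168,199.5)
"
```

```text
t 3.375 p [ 0.4544 -0.1445  0.1689] a -160.24 tilt [-3.1e-03  7.0e-04 -1.0e+00] F [-0.78  0.17 -0.21] w 0.0259
units [-0.01  0.06  0.03] turn 0.04
```

View pics/w3.png

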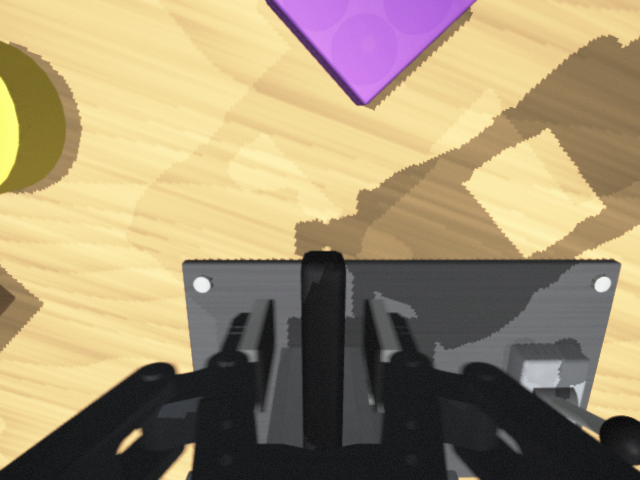

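The handle (columns 303–344) now lies between the pads (inner faces 273 and 366) to within about 1 mm, so I'm closing.

>>> {"op": "move_arm", "data": {"series": [[0.2, 0, 0.03, 0, 0], [0.1, 0, 0.03, 0, 0], [0, 0, 0.03, 0, 0], [0, 0, 0.03, 0, 0], [0, 0, 0.03, 0, 0]], "newtons": 60}}

```text
time_s: 4.0
position: [0.4539, -0.1433, 0.169]
orientation: [-0.172, 0.985, 0.001, -0.002]
force: [-1.4, 2.7, 4.1]
width: 0.0135
```

```bash
python3 -c "
from h import *
units(.454,-.1426,.168,199.5);print(state()['wrist_torque'])
"
```

```text
t 4.0 p [ 0.4539 -0.1433  0.169 ] a -160.24 tilt [-0.0034  0.0011 -1.    ] F [-1.45  2.68  4.14] w 0.0135
units [-0.01  0.02  0.03] turn 0.04
[0.49131547 0.30550147 0.00655758]
```

>>> {"op": "move_arm", "data": {"series": [[0, 0, 0, -0.07, 0], [0, 0, 0, -0.14, 0], [0, 0, 0, -0.2, 0], [0, 0, 0, -0.27, 0], [0, 0, 0, -0.27, 0]]}}

```text
time_s: 4.62
position: [0.4539, -0.1433, 0.1772]
orientation: [-0.172, 0.985, 0.001, -0.002]
force: [1.2, 2.3, -6.6]
width: 0.0128
```

```bash
python3 -c "
from h import *
units(.454,-.1426,.168,199.5);print(state()['wrist_torque'])
"
```

```text
t 4.625 p [ 0.4539 -0.1433  0.1772] a -160.24 tilt [-0.0035  0.0012 -1.    ] F [ 1.24  2.29 -6.57] w 0.0128
units [-0.01  0.02  0.31] turn 0.04
[ 0.20437035 -0.22520085 -0.02067442]
```

>>> {"op": "move_arm", "data": {"series": [[0, 0, 0, -0.02, 0], [0, 0, 0, -0.04, 0], [0, 0, 0, -0.05, 0], [0, 0, 0, -0.07, 0], [0, 0, 0, -0.07, 0]]}}

```text
time_s: 5.25
position: [0.4539, -0.1433, 0.1791]
orientation: [-0.172, 0.985, 0.001, -0.002]
force: [3.1, 1.0, -11.9]
width: 0.0133
```

>>> {"op": "move_arm", "data": {"series": [[0, 0, 0, -0.02, 0], [0, 0, 0, -0.04, 0], [0, 0, 0, -0.05, 0], [0, 0, 0, -0.07, 0], [0, 0, 0, -0.07, 0]]}}

```text
time_s: 5.88
position: [0.4539, -0.1433, 0.1812]
orientation: [-0.172, 0.985, 0.001, -0.002]
force: [4.1, 1.1, -13.5]
width: 0.0129
```

>>> {"op": "move_arm", "data": {"series": [[0, 0, 0, -0.02, 0], [0, 0, 0, -0.04, 0], [0, 0, 0, -0.05, 0], [0, 0, 0, -0.07, 0], [0, 0, 0, -0.07, 0]]}}

```text
time_s: 6.5
position: [0.4539, -0.1434, 0.1839]
orientation: [-0.172, 0.985, 0.001, -0.002]
force: [1.4, 0.9, -6.5]
width: 0.0131
```

>>> {"op": "move_arm", "data": {"series": [[0, 0, 0, -0.02, 0], [0, 0, 0, -0.04, 0], [0, 0, 0, -0.05, 0], [0, 0, 0, -0.07, 0], [0, 0, 0, -0.07, 0]]}}

```text
time_s: 7.12
position: [0.4539, -0.1433, 0.1862]
orientation: [-0.172, 0.985, 0.001, -0.002]
force: [1.4, 2.4, -3.3]
width: 0.0128
```

>>> {"op": "move_arm", "data": {"series": [[0, 0, 0, -0.02, 0], [0, 0, 0, -0.04, 0], [0, 0, 0, -0.05, 0], [0, 0, 0, -0.07, 0], [0, 0, 0, -0.07, 0]]}}

```text
time_s: 7.75
position: [0.4539, -0.1433, 0.1883]
orientation: [-0.172, 0.985, 0.001, -0.002]
force: [1.7, 1.4, -8.6]
width: 0.013
```

>>> {"op": "move_arm", "data": {"series": [[0, 0, 0, -0.02, 0], [0, 0, 0, -0.04, 0], [0, 0, 0, -0.05, 0], [0, 0, 0, -0.07, 0], [0, 0, 0, -0.07, 0]]}}

```text
time_s: 8.38
position: [0.4539, -0.1433, 0.1903]
orientation: [-0.172, 0.985, 0.001, -0.002]
force: [3.9, 0.1, -14.5]
width: 0.013
```

>>> {"op": "move_arm", "data": {"series": [[0, 0, 0, -0.02, 0], [0, 0, 0, -0.04, 0], [0, 0, 0, -0.05, 0], [0, 0, 0, -0.07, 0], [0, 0, 0, -0.07, 0]]}}

```text
time_s: 9.0
position: [0.4539, -0.1433, 0.1925]
orientation: [-0.172, 0.985, 0.001, -0.002]
force: [3.5, -0.1, -12.7]
width: 0.0128
```

>>> {"op": "move_arm", "data": {"series": [[0, 0, 0, -0.02, 0], [0, 0, 0, -0.04, 0], [0, 0, 0, -0.05, 0], [0, 0, 0, -0.07, 0], [0, 0, 0, -0.07, 0]]}}

```text
time_s: 9.62
position: [0.4539, -0.1434, 0.1951]
orientation: [-0.172, 0.985, 0.001, -0.001]
force: [-1.2, 2.6, -2.1]
width: 0.0129
```

>>> {"op": "move_arm", "data": {"series": [[0, 0, 0, -0.02, 0], [0, 0, 0, -0.04, 0], [0, 0, 0, -0.05, 0], [0, 0, 0, -0.07, 0], [0, 0, 0, -0.07, 0]]}}

```text
time_s: 10.25
position: [0.4539, -0.1433, 0.1971]
orientation: [-0.172, 0.985, 0.001, -0.002]
force: [1.6, 1.7, -5.3]
width: 0.0127
```

>>> {"op": "move_arm", "data": {"series": [[0, 0, 0, -0.02, 0], [0, 0, 0, -0.04, 0], [0, 0, 0, -0.05, 0], [0, 0, 0, -0.07, 0], [0, 0, 0, -0.07, 0]]}}

```text
time_s: 10.88
position: [0.4539, -0.1433, 0.199]
orientation: [-0.172, 0.985, 0.001, -0.002]
force: [2.2, 0.6, -9.8]
width: 0.0129
```

>>> {"op": "move_arm", "data": {"series": [[0, 0, 0, -0.02, 0], [0, 0, 0, -0.04, 0], [0, 0, 0, -0.05, 0], [0, 0, 0, -0.07, 0], [0, 0, 0, -0.07, 0]]}}

```text
time_s: 11.5
position: [0.4539, -0.1433, 0.2011]
orientation: [-0.172, 0.985, 0.001, -0.002]
force: [4.1, 0.6, -14.3]
width: 0.013
```

>>> {"op": "move_arm", "data": {"series": [[0, 0, 0, -0.02, 0], [0, 0, 0, -0.04, 0], [0, 0, 0, -0.05, 0], [0, 0, 0, -0.07, 0], [0, 0, 0, -0.07, 0]]}}

```text
time_s: 12.12
position: [0.4539, -0.1434, 0.2037]
orientation: [-0.172, 0.985, 0.001, -0.001]
force: [1.3, 2.2, -8.5]
width: 0.0129
```

>>> {"op": "move_arm", "data": {"series": [[0, 0, 0, -0.02, 0], [0, 0, 0, -0.04, 0], [0, 0, 0, -0.05, 0], [0, 0, 0, -0.07, 0], [0, 0, 0, -0.07, 0]]}}

```text
time_s: 12.75
position: [0.4539, -0.1433, 0.206]
orientation: [-0.172, 0.985, 0.001, -0.001]
force: [1.3, 2.0, -5.4]
width: 0.0131
```

>>> {"op": "move_arm", "data": {"series": [[0, 0, 0, -0.02, 0], [0, 0, 0, -0.04, 0], [0, 0, 0, -0.05, 0], [0, 0, 0, -0.07, 0], [0, 0, 0, -0.07, 0]]}}

```text
time_s: 13.38
position: [0.4539, -0.1433, 0.208]
orientation: [-0.172, 0.985, 0.001, -0.001]
force: [2.3, 1.4, -7.7]
width: 0.013
```

>>> {"op": "move_arm", "data": {"series": [[0, 0, 0, -0.02, 0], [0, 0, 0, -0.04, 0], [0, 0, 0, -0.05, 0], [0, 0, 0, -0.07, 0], [0, 0, 0, -0.07, 0]]}}

```text
time_s: 14.0
position: [0.4539, -0.1433, 0.2099]
orientation: [-0.172, 0.985, 0.001, -0.002]
force: [3.3, 1.1, -12.7]
width: 0.013
```

>>> {"op": "move_arm", "data": {"series": [[0, 0, 0, -0.02, 0], [0, 0, 0, -0.04, 0], [0, 0, 0, -0.05, 0], [0, 0, 0, -0.07, 0], [0, 0, 0, -0.07, 0]]}}

```text
time_s: 14.62
position: [0.4539, -0.1433, 0.2121]
orientation: [-0.172, 0.985, 0.001, -0.002]
force: [3.9, 0.4, -13.5]
width: 0.0134
```

>>> {"op": "move_arm", "data": {"series": [[0, 0, 0, -0.02, 0], [0, 0, 0, -0.04, 0], [0, 0, 0, -0.05, 0], [0, 0, 0, -0.07, 0], [0, 0, 0, -0.07, 0]]}}

```text
time_s: 15.25
position: [0.4539, -0.1433, 0.2149]
orientation: [-0.172, 0.985, 0.001, -0.001]
force: [-0.3, 2.1, -1.6]
width: 0.0127
```

>>> {"op": "move_arm", "data": {"series": [[0, 0, 0, -0.02, 0], [0, 0, 0, -0.04, 0], [0, 0, 0, -0.05, 0], [0, 0, 0, -0.07, 0], [0, 0, 0, -0.07, 0]]}}

```text
time_s: 15.88
position: [0.4539, -0.1433, 0.217]
orientation: [-0.172, 0.985, 0.001, -0.001]
force: [0.3, 1.9, -4.5]
width: 0.0133
```

>>> {"op": "move_arm", "data": {"series": [[0, 0, 0, 0.01, 0], [0, 0, 0, 0.02, 0], [0, 0, 0, 0.03, 0], [0, 0, 0, 0.04, 0], [0, 0, 0, 0.04, 0]]}}

```text
time_s: 16.5
position: [0.4539, -0.1434, 0.2164]
orientation: [-0.172, 0.985, 0.0, -0.001]
force: [-2.3, 3.9, 5.1]
width: 0.0127
```

>>> {"op": "move_arm", "data": {"series": [[0, 0, 0, 0.01, 0], [0, 0, 0, 0.02, 0], [0, 0, 0, 0.03, 0], [0, 0, 0, 0.03, 0], [0, 0, 0, 0.03, 0]]}}

```text
time_s: 17.12
position: [0.4539, -0.1434, 0.2163]
orientation: [-0.172, 0.985, 0.0, -0.001]
force: [-5.1, 3.6, 8.4]
width: 0.0132
```

>>> {"op": "move_arm", "data": {"series": [[0, 0, 0, 0.01, 0], [0, 0, 0, 0.02, 0], [0, 0, 0, 0.02, 0], [0, 0, 0, 0.02, 0], [0, 0, 0, 0.02, 0]]}}

```text
time_s: 17.75
position: [0.4539, -0.1434, 0.2163]
orientation: [-0.172, 0.985, -0.0, -0.001]
force: [-4.0, 4.2, 8.1]
width: 0.0129
```

>>> {"op": "move_arm", "data": {"series": [[0, 0, 0, 0, 0], [0.3, 0, 0, 0, 0], [0.6, 0, 0, 0, 0], [0.7, 0, 0, 0, 0], [0.7, 0, 0, 0, 0]]}}

```text
time_s: 18.38
position: [0.454, -0.1435, 0.2163]
orientation: [-0.172, 0.985, -0.0, -0.001]
force: [0.5, -0.2, -0.9]
width: 0.06
```

```bash
python3 -c "
from h import *
shot('wrist','w4');shot('scene','scene4')
units(.454,-.1426,.26,199.5)
a=cv2.imread('pics/scene4.png')[150:345,235:435];cv2.imwrite('pics/scene4c.png',cv2.resize(a,None,fx=3.5,fy=3,interpolation=cv2.INTER_CUBIC))
"
```

```text
t 18.475 p [ 0.454  -0.1434  0.2163] a -160.22 tilt [-1.2e-03 -4.0e-04 -1.0e+00] F [-0.32 -0.41 -0.27] w 0.0594
units [-0.01  0.03 -1.46] turn 0.05
```

View pics/w4.png

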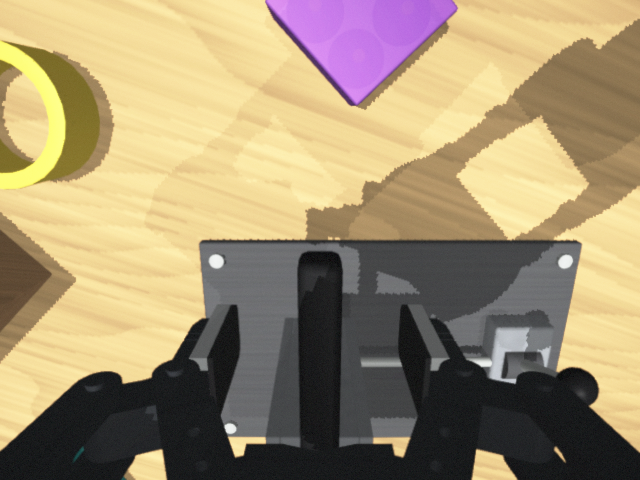

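View pics/scene4c.png

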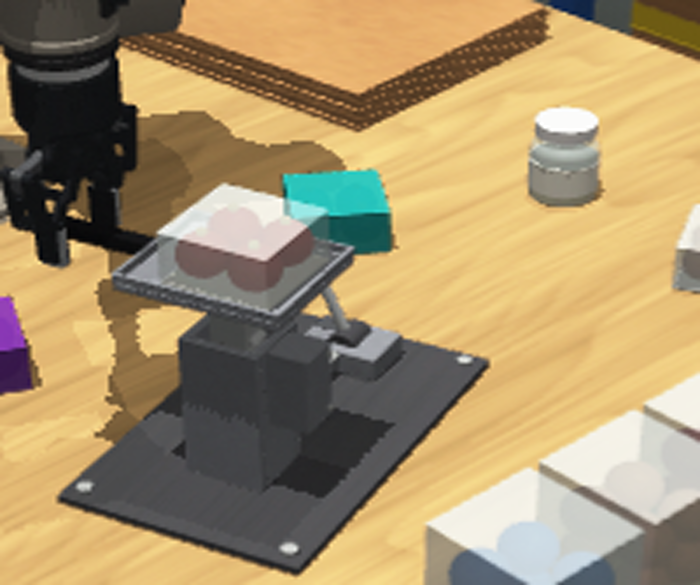

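The riser is up, the case sits flat on it, and the open pads are clear of the handle (columns 299–342). I'm backing off upwards.

>>> {"op": "move_arm", "data": {"series": [[0.7, 0, 0, -0.3, 0], [0.7, 0, 0, -1, 0], [0.7, 0.2, 0, -2, 0], [0.7, 1, 0, -2.5, 0], [0.7, 1, 0, -2.5, 0]]}}

```text
time_s: 19.1
position: [0.4257, -0.154, 0.2931]
orientation: [-0.171, 0.985, -0.001, 0.001]
force: [0.6, -0.2, 0.2]
width: 0.0598
```

```bash
python3 - <<'E'
from h import *
shot('wrist','w5');shot('top','top5')
z=np.load('pics/w5.npz');P=(z['p'],z['q']);d=z['d']
for r in range(280,420,20): print(r,ptd('wrist',316,r,d[r,316],P).round(4))
a=cv2.imread('pics/top5.png')[180:310,270:420];cv2.imwrite('pics/top5c.png',cv2.resize(a,None,fx=5,fy=4.6,interpolation=cv2.INTER_CUBIC))
O=np.load('O.npy');th=O[2];ex=np.array([np.cos(th),np.sin(th)]);ey=np.array([-ex[1],ex[0]])
b=O[:2]-.0385*ex+.17*ey;print('ball start est',b,'end',b+.077*ex)
units(*(b-.06*ex),.30,199.5)
E
```

```text
280 [ 0.4296 -0.1544  0.2184]
300 [ 0.4401 -0.1507  0.2182]
320 [ 0.4513 -0.1467  0.2172]
340 [ 0.4617 -0.143   0.2185]
360 [ 0.4743 -0.1385  0.2167]
380 [ 0.4856 -0.1345  0.2178]
400 [ 0.4982 -0.13    0.2176]
ball start est [0.47745453 0.04728841] end [0.55000826 0.07307514]
t 19.2 p [ 0.426  -0.1535  0.2915] a -160.26 tilt [-4.e-04 -5.e-04 -1.e+00] F [0.35 0.45 0.19] w 0.0596
units [-1.87  5.73 -0.29] turn 0.04
```

View pics/w5.png

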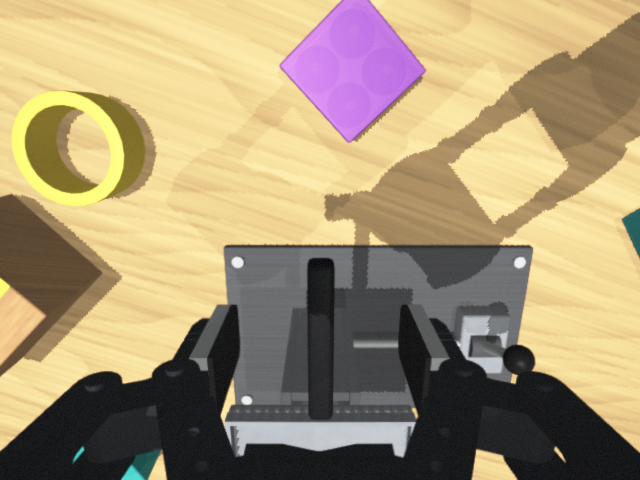

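View pics/top5c.png

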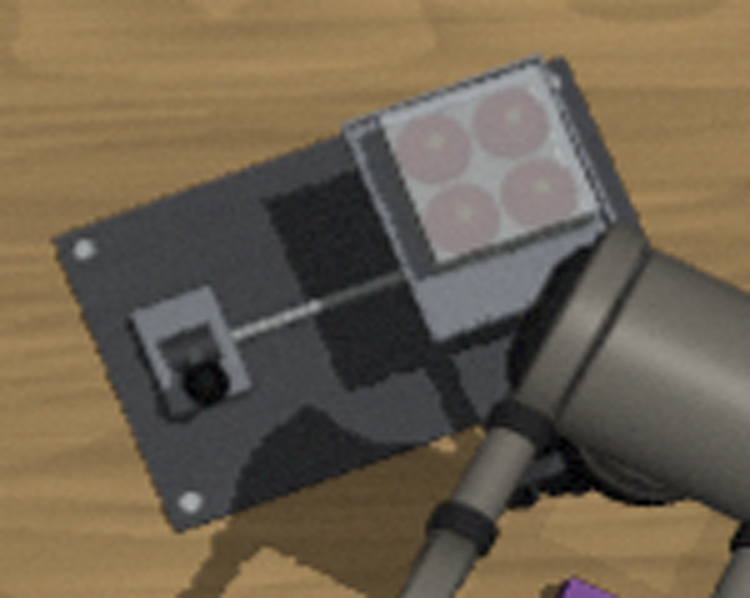

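The handle is now about 47.5 mm above its start, with the case flat on the platform. The ball is at wrist px (519,360), top crop (205,382). Next I'll measure the ball and check arm clearance.

```bash
python3 - <<'E'
from h import *
z=np.load('pics/w5.npz');P=(z['p'],z['q'])
print('ball wrist ray z.102',onz('wrist',519,360,.102,P),'depth',ptd('wrist',519,360,z['d'][360,519]+.012,P))
O=np.load('O.npy');th=O[2];ex=np.array([np.cos(th),np.sin(th)]);ey=np.array([-ex[1],ex[0]])
for b in (onz('wrist',519,360,.102,P)[:2],onz('top',270+205/5,180+382/4.6,.102)[:2]): print(b,(b-O[:2])@ex,(b-O[:2])@ey)
E
```

```text
ball wrist ray z.102 [0.48827651 0.0517632  0.102     ] depth [0.48717003 0.04988046 0.10449924]
[0.48827651 0.0517632 ] -0.02680434382764203 0.17059220448312343
[0.48681863 0.04986135] -0.028814959541695145 0.16928840721857324
```

View pics/top5.png

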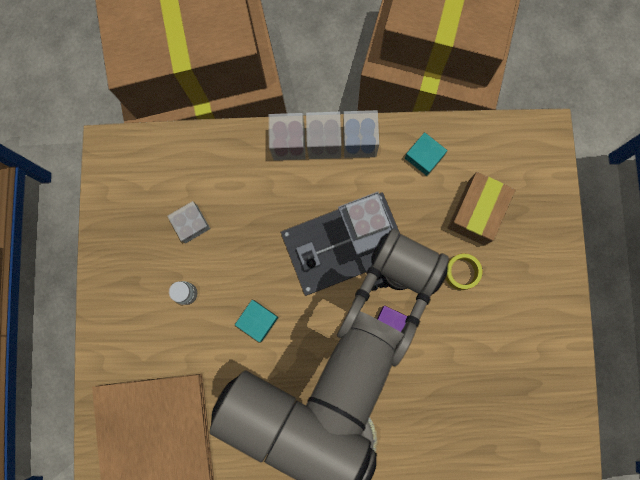

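```bash
python3 - <<'E'
from h import *
O=np.load('O.npy');th=O[2];ex=np.array([np.cos(th),np.sin(th)]);ey=np.array([-ex[1],ex[0]])
t=O[:2]-.085*ex+.17*ey;print(t)
units(*t,.28,199.6);units(*t,.115,199.6)
E
```

```text
[0.43363961 0.0317159 ]
t 19.2 p [ 0.426  -0.1535  0.2915] a -160.26 tilt [-4.e-04 -5.e-04 -1.e+00] F [0.35 0.45 0.19] w 0.0596
units [-2.32  5.73  0.38] turn 0.02
t 19.2 p [ 0.426  -0.1535  0.2915] a -160.26 tilt [-4.e-04 -5.e-04 -1.e+00] F [0.35 0.45 0.19] w 0.0596
units [-2.33  5.73  5.88] turn 0.02
```

>>> {"op": "move_arm", "data": {"series": [[0, -0.3, 1.2, 0, 0], [0, -0.9, 2.5, 0, 0], [0, -1.6, 4, 0.3, 0], [0, -2.3, 5.7, 0.4, 0], [0, -2.3, 5.7, 0.4, 0]]}}

```text
time_s: 19.82
position: [0.433, 0.0343, 0.2784]
orientation: [-0.174, 0.985, 0.0, -0.001]
force: [0.5, -0.1, -0.4]
width: 0.0004
```

```bash
python3 - <<'E'
from h import *
shot('wrist','w6')
O=np.load('O.npy');th=O[2];ex=np.array([np.cos(th),np.sin(th)]);ey=np.array([-ex[1],ex[0]])
units(*(O[:2]-.085*ex+.17*ey),.115,199.6)
E
```

```text
t 19.875 p [0.4332 0.0326 0.2786] a -160.01 tilt [-1.9e-03 -4.0e-04 -1.0e+00] F [-0.22  0.38  0.05] w -0.0001
units [-0.02 -0.03  5.45] turn 0.06
```

View pics/w6.png

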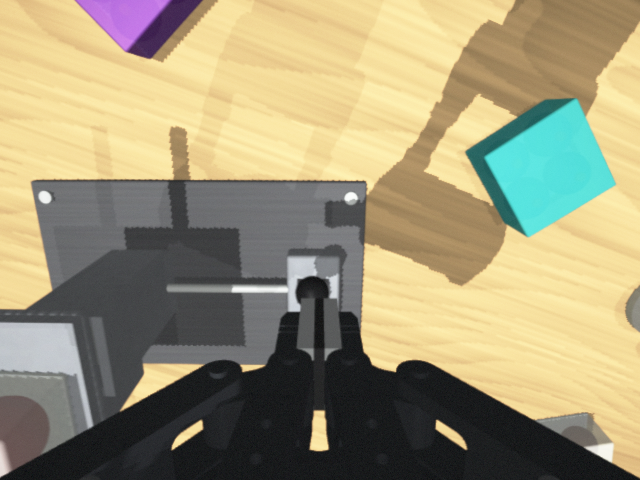

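The ball is at (313,288) in the wrist view, and the closed fingers sit at column 320.

```bash
python3 - <<'E'
from h import *
z=np.load('pics/w6.npz');P=(z['p'],z['q'])
O=np.load('O.npy');th=O[2];ex=np.array([np.cos(th),np.sin(th)]);ey=np.array([-ex[1],ex[0]])
b=onz('wrist',313,290,.102,P)[:2];print(b,(b-O[:2])@ex,(b-O[:2])@ey); p=P[0][:2];print((p-O[:2])@ex,(p-O[:2])@ey)
E
```

```text
[0.4859134  0.04902926] -0.02994657518719072 0.1688075122614952
-0.08476470468401946 0.17269788672590972
```

>>> {"op": "move_arm", "data": {"series": [[0, 0, -0.1, 1.4, 0], [0, 0, -0.1, 2.8, 0], [0, 0, -0.1, 4.2, 0], [0, 0, -0.1, 5.4, 0], [0, 0, -0.1, 5.4, 0]]}}

```text
time_s: 20.5
position: [0.4324, 0.029, 0.1145]
orientation: [-0.173, 0.985, 0.001, -0.004]
force: [0.2, 0.0, 0.1]
width: 0.0
```

```bash
python3 - <<'E'
from h import *
shot('wrist','w7')
O=np.load('O.npy');th=O[2];ex=np.array([np.cos(th),np.sin(th)]);ey=np.array([-ex[1],ex[0]])
units(*(O[:2]-.054*ex+.17*ey),.115,199.6)
units(*(O[:2]+.010*ex+.17*ey),.115,199.6)
E
```

```text
t 20.55 p [0.4337 0.029  0.1162] a -160.09 tilt [-4.4e-03 -2.0e-04 -1.0e+00] F [1.05 0.47 0.5 ] w 0.0004
units [-1.06  0.08  0.03] turn 0.05
t 20.55 p [0.4337 0.029  0.1162] a -160.09 tilt [-4.4e-03 -2.0e-04 -1.0e+00] F [1.05 0.47 0.5 ] w 0.0004
units [-3.2   0.07  0.03] turn 0.05
```

View pics/w7.png

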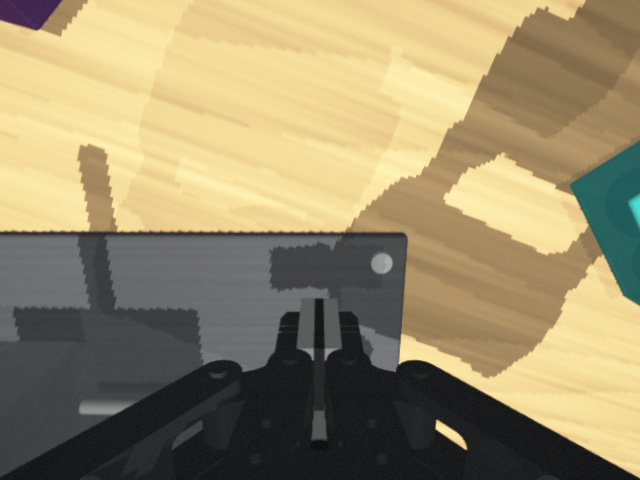

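>>> {"op": "move_arm", "data": {"series": [[0, -0.5, 0, 0, 0], [0, -1, 0, 0, 0], [0, -1.5, 0, 0, 0], [0, -2, 0, 0, 0], [0, -2.4, 0, 0, 0]]}}

```text
time_s: 21.18
position: [0.5029, 0.0532, 0.1176]
orientation: [-0.173, 0.985, -0.0, -0.001]
force: [-0.4, -0.0, 0.9]
width: 0.0
```

```bash
python3 - <<'E'
from h import *
shot('scene','scene8');shot('top','top8')
O=np.load('O.npy');th=O[2];ex=np.array([np.cos(th),np.sin(th)]);ey=np.array([-ex[1],ex[0]])
units(*(O[:2]+.010*ex+.17*ey),.115,199.6)
a=cv2.imread('pics/scene8.png')[150:345,235:435];cv2.imwrite('pics/scene8c.png',cv2.resize(a,None,fx=3.5,fy=3,interpolation=cv2.INTER_CUBIC))
E
```

```text
t 21.275 p [0.5031 0.0534 0.117 ] a -160.09 tilt [-1.4e-03 -3.0e-04 -1.0e+00] F [-0.13  0.    0.48] w 0.0002
units [-0.74  0.09  0.07] turn 0.05
```

View pics/scene8c.png

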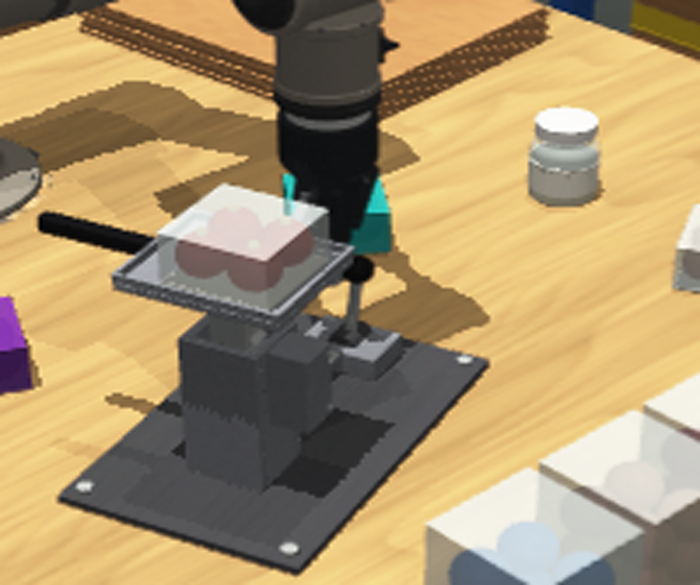

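The lever is roughly upright and following the fingers, so I'll push the rest of the way.

>>> {"op": "move_arm", "data": {"series": [[0, -0.3, 0, 0.1, 0], [0, -0.5, 0, 0.1, 0], [0, -0.7, 0, 0.1, 0], [0, -0.8, 0, 0.1, 0], [0, -0.8, 0, 0.1, 0]]}}

```text
time_s: 21.9
position: [0.5259, 0.0617, 0.1139]
orientation: [-0.173, 0.985, -0.0, -0.001]
force: [0.0, 0.4, -0.0]
width: -0.0001
```

```bash
python3 - <<'E'
from h import *
O=np.load('O.npy');th=O[2];ex=np.array([np.cos(th),np.sin(th)]);ey=np.array([-ex[1],ex[0]])
units(*(O[:2]+.014*ex+.17*ey),.115,199.6)
E
```

```text
t 21.9 p [0.5259 0.0617 0.1139] a -160.08 tilt [-1.1e-03 -3.0e-04 -1.0e+00] F [ 0.03  0.43 -0.05] w -0.0001
units [-0.07  0.09 -0.04] turn 0.05
```

>>> {"op": "move_arm", "data": {"series": [[0, -0.05, 0, 0, 0], [0, -0.1, 0, 0, 0], [0, -0.1, 0, 0, 0], [0, -0.1, 0, 0, 0], [0, -0.1, 0, 0, 0]]}}

```text
time_s: 22.52
position: [0.5287, 0.0628, 0.114]
orientation: [-0.173, 0.985, -0.0, -0.0]
force: [0.1, -0.1, -0.5]
width: -0.0003
```

>>> {"op": "move_arm", "data": {"series": [[0, -0.05, 0, 0, 0], [0, -0.1, 0, 0, 0], [0, -0.1, 0, 0, 0], [0, -0.1, 0, 0, 0], [0, -0.1, 0, 0, 0]]}}

```text
time_s: 23.15
position: [0.5305, 0.0635, 0.1138]
orientation: [-0.173, 0.985, -0.0, -0.002]
force: [-5.1, -3.0, 2.0]
width: -0.0
```

```bash
python3 - <<'E'
from h import *
shot('scene','scene9')
a=cv2.imread('pics/scene9.png')[150:345,235:435];cv2.imwrite('pics/scene9c.png',cv2.resize(a,None,fx=3.5,fy=3,interpolation=cv2.INTER_CUBIC))
E
```

```text
(no output)
```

View pics/scene9c.png

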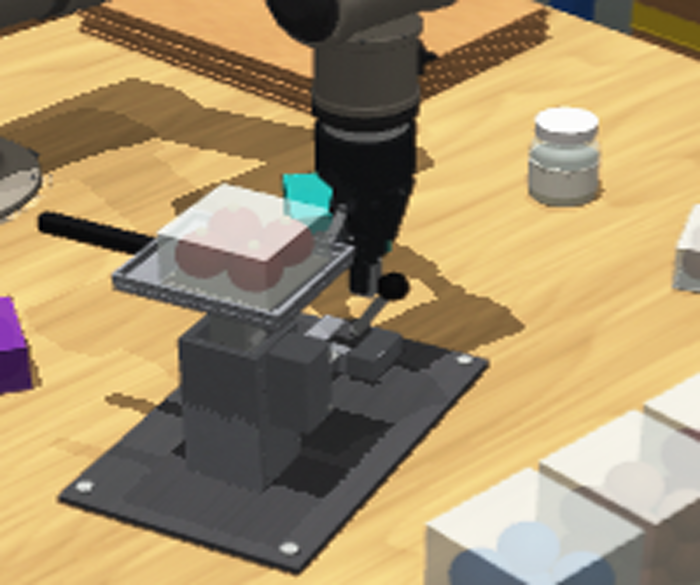

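The lever is over against its stop, with about 6 N of reaction on the tool. I'm retreating backwards, then up.

>>> {"op": "move_arm", "data": {"series": [[0, 0.5, 0, 0, 0], [0, 1.3, 0, 0, 0], [0, 2, 0, -0.8, 0], [0, 2.2, 0, -2.5, 0], [0, 2.2, 0, -4.5, 0]]}}

```text
time_s: 23.82
position: [0.4684, 0.041, 0.2503]
orientation: [-0.173, 0.985, 0.0, -0.002]
force: [-0.1, 0.0, -0.6]
width: 0.0002
```

>>> {"op": "move_arm", "data": {"series": [[0, 1, 1.5, -0.5, 0], [0, 1.5, 3, -1, 0], [0, 2, 5, -1, 0], [0, 2, 5, -1, 0], [0, 2, 5, -1, 0]]}}

```text
time_s: 24.45
position: [0.3615, 0.1617, 0.281]
orientation: [-0.173, 0.985, -0.0, -0.002]
force: [-0.4, 0.4, -0.4]
width: 0.0001
```

```bash
python3 - <<'E'
from h import *
shot('scene','scene10');shot('top','top10')
s=state();print(s['time_s'],s['position'],s['force'])
a=cv2.imread('pics/scene10.png')[190:345,235:435];cv2.imwrite('pics/scene10c.png',cv2.resize(a,None,fx=4,fy=3.8,interpolation=cv2.INTER_CUBIC))
a=cv2.imread('pics/top10.png')[180:310,270:420];cv2.imwrite('pics/top10c.png',cv2.resize(a,None,fx=5,fy=4.6,interpolation=cv2.INTER_CUBIC))
E
```

```text
24.55 [0.36187647 0.16095548 0.28069509] [1.81920292 0.22248196 0.19956174]
```

View pics/scene10c.png

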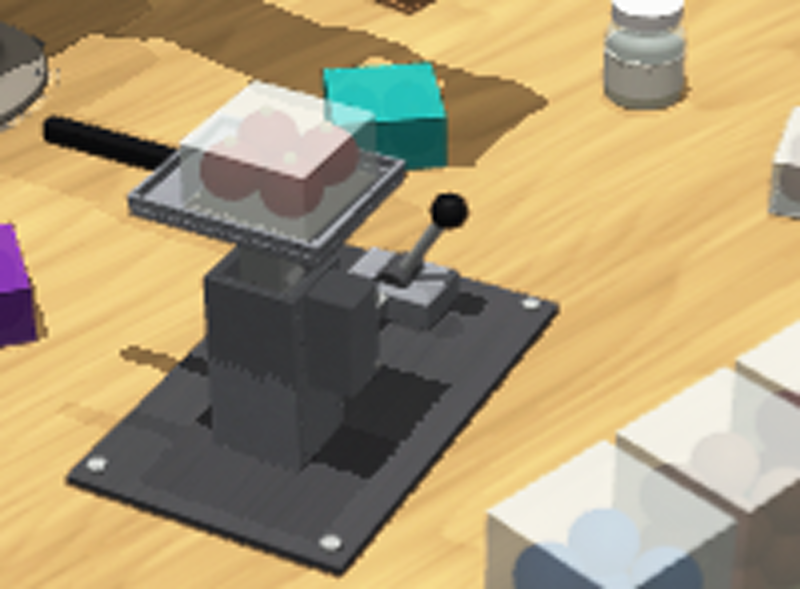

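View pics/top10c.png

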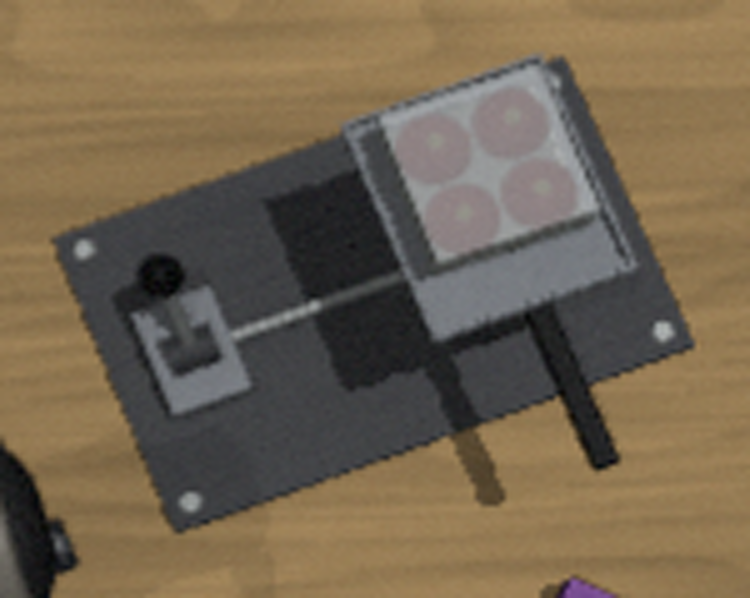

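View pics/top10.png

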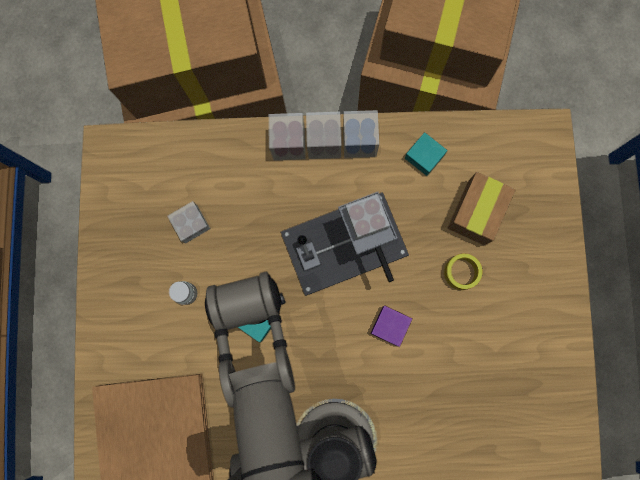

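```bash
python3 - <<'E'
from h import *
O=np.load('O.npy');th=O[2];ex=np.array([np.cos(th),np.sin(th)]);ey=np.array([-ex[1],ex[0]])
f=lambda u,v,z:onz('top',270+u/5,180+v/4.6,z)
b=f(160,274,.102)[:2]-O[:2];print('ball',b@ex,b@ey)
# scene view ball: crop (450,211)
q=onz('scene',235+450/4,190+211/3.8,.102)[:2]-O[:2];print('ball scene',q@ex,q@ey)
# platform corners vs case (z: platform rim ~.23, case top ~.275)
c=f(490,167,.278)[:2]-O[:2];print('case',c@ex,c@ey)
E
```

```text
ball 0.040032026452283064 0.16907611156700666
ball scene 0.04513483296909376 0.16647627896843403
case 0.005693470316933805 1.0721968620330089e-05
```

```bash
python3 -c "
from h import *
print(sign_off())"
```

```text
the job is handed in; nothing more can be done
None
```

I lifted the riser by its handle in roughly 2 mm steps until the fourth click, let it down onto the pawl, released it, pushed the lock lever over and handed in at about 24.6 s. I have no verdict from the judge.

**Clicks:** The lifting force built to about 13–14 N and fell off four times, at about 14, 25, 34 and 44 mm of lift. I stopped at 48 mm, before a fifth.

**Set-down:** The riser came to rest at about 47.5 mm, pressed on the pawl by about 8 N of tool force plus its own weight. The open gripper then read about 0 N. The wrist camera's depth also put the handle about 47.8 mm above its start.

**One thing that doesn't quite add up:** The rest height is about 3 mm above where the force first fell off. I take this to be the width of the click; the set-down load was firmly supported. I could not see the tooth itself.

**Lock lever:** I pushed until the force rose to about 6 N at the stop. Afterwards the top camera put the ball at x = +40 mm in the stand frame and the scene camera at +45 mm. The nominal end is +38.5 mm, so the two views disagree by 5 mm, but both show the lever fully over.

**Everything else:** In the last pictures the gift case is flat on the platform, about 6 mm from the column's axis, much as at the start. The bystanders and look-alikes look unmoved in them, and the arm is clear of everything.

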